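# Roll a sample bottle up the loading gutter onto the bottle roller

## Robot

A 7-joint arm with a two-finger parallel gripper is mounted at the origin on the work surface. World frame = base frame: x ahead of the robot, y to its left, z up, the work surface at z = 0. Lengths are in mm, angles in rad, forces in N, time in s.
With the tool pointing down it reaches from about 350 to 900 mm from the base axis. Payload 7.2 kg.
Tool frame: the origin (TCP) lies between the finger pads; the fingertips stand 17 mm ahead of it and the grasp point (between the pads) lies 2 mm behind it; z points along the fingers, y is the line along which they close (so a half turn about z gives the same grasp; the last joint's range is limited). The gripper opens to 88 mm and grips with 3 to 60 N. Pads are 20 mm wide; open, the fingers measure 115 mm over their backs; the gripper's body (75 mm by 178 mm) begins 61 mm behind the grasp point.
Start: joints at [-0.068, 0.411, -0.013, 1.596, 0.006, 1.134, -0.082], TCP at [625.003, -0.011, 239.653] pointing down, gripper open.
Joint ranges: [-2.95, 2.95], [-0.29, 1.99], [-1.47, 1.44], [0.14, 2.54], [-1.03, 4.17], [0.13, 1.85], [-2.86, 2.86]. Speed limits (rad/s): [2.39, 2.39, 3.01, 3.01, 3.14, 3.14, 3.14].

## Interface

Orientations are given as a rotation vector (axis times angle).
In Python, from cell import manip gives the robot as it stands.
- The arm moves only by the tool arm_command, never from a script. Its argument "commands" is a list that holds one entry, the list of rows, each a list of 7 numbers: the shift along the tool's x, y, z in m, then the turn, a rotation vector about the tool's x, y, z in degrees, then the finger opening in m, from 0 to 0.0878. In form: [[[dx, dy, dz, rx, ry, rz, gripper], ...]]. A call has exactly 5 rows; each row shifts and turns the commanded pose from where the row before left it, along the tool's axes as they then stand; what a row does not reach is not made up. A row lasts 1/12 s, in which the tool goes at most 41.7 mm and 7.16 degrees, less where a joint would pass 70% of its speed; a pose out of reach is approached as far as the arm can. A call with a gripper value outside its range is refused whole. The fingers move at their own pace and stop on an object; "squeeze" is the grip in N (left out, the last holds). Time passes only in rows, so rows that do not move let the fingers close, or fill a call up. It gives the time, the measured TCP pose, the force, the opening and the grip force at its end, in the units of the state.
- manip.read_state(): the state, without advancing time (a new reading comes with each control period).
- manip.get_image(name): name is "scene" or "side" or "wrist"; returns the picture (384x512x3 uint8, red, green, blue); there is no depth.
- manip.camera_info(name): a dict with "fx", "fy", "cx", "cy" (pixels), "cam_to_world" (4x4, takes a point from camera to world coordinates); the wrist camera has in their place "T_tool_cam" (4x4, takes a point from camera to tool coordinates, whose origin is the TCP and whose axes are the flange's). Camera axes: x right, y up, looking along -z (the intrinsics and any distortion apply to the point x, -y, -z); pixel columns grow to the right and rows downward; lengths in mm; the calibration is good to about 2 mm. A picture is of the moment at which its call begins: read the wrist's pose just before it. camera_info takes no time and is no camera call.
- manip.sign_off(): hands the job in; it is judged then, once.
Trained networks look in the newest picture that a camera, given by its name, has taken for a name from the list of things; names that differ only in an ending like _2 or _b are one class to them, and where a whole thing is asked for, a point or a joint stands for the part that bears it (a point fixed in the world has none). Each returns a list of dicts, best first, with "conf" (0 to 1); they miss things now and then, are a little off and sometimes report something else, mostly with a low value. They report only what shows in the picture. A call takes as long as a camera call. They do not tell look-alikes from the thing itself.
- manip.find_in(camera, thing): "bbox" ([centre column, centre row, width, height] in pixels, round what is visible of it).
- manip.cut_out(camera, thing): "region" (384x512 bool, what is visible of it) and "bbox" ([centre column, centre row, width, height] in pixels, round what is visible of it).
The state is a dict: "clock": time; "q": joint angles; "qvel": joint speeds; "joint_efforts": joint torques, N m; "position": TCP position; "tcp_rot": TCP orientation; "ft_force": force on the tool from outside, world axes, zero at the start; "moment": the same for the moment, N m; "grip_width": finger opening in mm; "grasp_force": force on a finger pad.
Only numpy, scipy, OpenCV 4.12 (cv2) and the standard library are available. Lean on these libraries where they do the work, as an engineer would, in place of code of your own. Each camera call takes 0.05 s, during which the arm holds its last target. There are 200 camera calls.

## Task

Load the bottle roller: with your fingertips behind it, push the sample bottle that lies at the foot of the loading gutter gently up the slope and over the first roller, so that it drops in between the two rollers, rests against the far one and cannot roll back. Do not grip, lift or press hard on the bottle, and leave the upright bottle, the stack of dishes and the funnel beside the machine alone.

Things in the scene. Friction and masses are not known exactly. Their poses are not given: they have to be found in the camera images.
- roller: Bench bottle roller, fixed to the table: white chassis, two black rubber rollers lying parallel and level, and a stainless loading gutter climbing to the first. Origin on the table surface; x points level up the gutter's way, y along the rollers, z up. Chassis x 15 to 195, y -95 to 95, 50 mm high. Two bearing plates at the roller ends, y +-86 to +-95, reach z 104 (all mm, this frame).
- near_roller (a point): Mid-point of the first roller's axis, at x 80, y 0, z 82 in the roller body's frame. Both rollers are 36 mm in diameter, reach from y -85 to 85 and stand still (do not turn). A bottle touching one has its axis 49 mm from the roller's axis: it tops this roller at x 80, z 131 and past that falls 11 mm to the seat by itself.
- far_roller (a point): Mid-point of the second roller's axis, at x 142, y 0, z 82 mm in the roller body's frame; it is the stop for the bottle. At the rollers' +y end stands the white drive housing: x 15 to 195, y 97 to 182, up to z 136 mm with its control panel and knob (the same frame).
- seat (a point): Where the bottle's axis lies when it rests between the rollers, touching both: x 111, y 0, z 120 mm in the roller body's frame. The bottle's origin may lie to either side of it along y.
- gutter: Straight stainless channel, open above. Origin on the bed at its foot, mid-width: x -190, y 0, z 31 mm in the roller's frame. x runs up the bed, 0.25 rad above level; z square to the bed. Bed 264 mm long (ends at x 66, z 96.5 of the roller's frame), 146 mm wide between cheeks 20 high, 3 thick. Foot lip 8 high, 3 thick, from x -3 to 0. A bottle let go on the slope rolls down.
- bottle: Closed white plastic bottle lying across the gutter against the foot lip. Origin on its axis, mid-body; y along the axis to the cap, as the roller's y. Body 62 mm diameter, y -48 to 48; blue cap 48 mm diameter ends at y 84. Only the body rolls on the bed. 0.2 to 0.36 kg, friction about 0.25, centre of mass at y 6. Starts with its origin about 18 mm to the -y side of the gutter's middle.
- spare: A like sample bottle standing upright beside the machine on its -y side, 62 mm in diameter, 132 mm high. Origin at the centre of its underside. Leave alone.
- dishes: Stack of five small clear petri dishes, 56 mm in diameter, 60 mm high, beside the machine on its -y side. Origin at the centre of the underside. Leave alone.
- funnel: Stainless filter funnel standing mouth down beside the machine on its -y side, 94 mm in diameter at the foot, 120 mm high. Origin at the centre of the underside. Leave alone.
Mind the look-alikes: they are no part of the job. Leave any green or red look-alike of the bottle alone.

How it is judged:
By the outcome, as a careful person would: the job done as asked, in the order asked, and still so for the second after the job is handed in, with the robot touching nothing.
It also fails if it takes over 45 s, if anything falls off the work surface, if the arm or the gripper's body presses on something with over 40 N, if the wrist force passes 120 N, or if a joint passes its speed limit or range.

## Working session

There is one attempt and no reset: what is moved stays moved. The work goes in short steps, Python scripts to look and compute and a tool call to move; the robot and the scene stay as the last step left them, time stands still between calls to the robot, and variables do not carry over. Pictures are saved under pics/ and viewed, at most 10 in all, crops included, and the job is handed in when it is done.

Besides the shell and the picture viewer there is one more tool, called by a JSON object that holds its "api" and its "payload". arm_command: Moves the arm, as the interface text tells. Its arguments: {"type":"object","properties":{"commands":{"type":"array"},"squeeze":{"type":"number"}},"required":["commands"]}

```bash
mkdir -p pics; ls
python3 - <<'E'
from cell import manip
import cv2,numpy as np
ims=[]
for c in("scene","side"):
    im=manip.get_image(c); ims.append(im)
    cv2.imwrite(f"pics/{c}0.png",im[:,:,::-1])
    i=manip.camera_info(c); print(c,{k:(np.round(v,3).tolist() if not isinstance(v,str) else v) for k,v in i.items()})
    for t in("bottle","roller","gutter","spare","near_roller","far_roller"):
        print(t,[(np.round(d['bbox']).tolist(),round(d['conf'],2)) for d in manip.find_in(c,t)][:4])
print(manip.read_state())
E
```

```text
pics
scene {'fx': 378.289, 'fy': 378.289, 'cx': 253.054, 'cy': 195.704, 'cam_to_world': [[-0.325, -0.715, 0.62, 1115.666], [0.946, -0.257, 0.2, 108.739], [0.016, 0.651, 0.759, 778.772], [0.0, 0.0, 0.0, 1.0]]}
bottle [([217.0, 139.0, 48.0, 31.0], 0.92), ([154.0, 250.0, 61.0, 53.0], 0.71), ([224.0, 194.0, 31.0, 56.0], 0.61), ([237.0, 266.0, 42.0, 52.0], 0.29)]
roller [([293.0, 197.0, 167.0, 113.0], 0.58)]
gutter [([268.0, 200.0, 110.0, 57.0], 0.56)]
spare [([289.0, 260.0, 29.0, 54.0], 0.6)]
near_roller [([296.0, 199.0, 166.0, 118.0], 0.64)]
far_roller [([294.0, 200.0, 168.0, 117.0], 0.95)]
side {'fx': 429.201, 'fy': 429.201, 'cx': 259.513, 'cy': 193.933, 'cam_to_world': [[-0.921, 0.218, -0.322, 210.104], [-0.389, -0.511, 0.767, 745.875], [0.003, 0.832, 0.555, 679.029], [0.0, 0.0, 0.0, 1.0]]}
bottle [([273.0, 184.0, 51.0, 24.0], 0.95), ([304.0, 169.0, 41.0, 31.0], 0.94), ([359.0, 193.0, 28.0, 43.0], 0.89), ([228.0, 166.0, 44.0, 33.0], 0.77)]
roller [([267.0, 256.0, 146.0, 130.0], 0.6)]
gutter [([263.0, 214.0, 83.0, 54.0], 0.81)]
spare [([191.0, 221.0, 29.0, 56.0], 0.79)]
near_roller [([268.0, 257.0, 147.0, 134.0], 0.73)]
far_roller [([264.0, 254.0, 137.0, 135.0], 0.61)]
{'clock': 0.7, 'q': array([-0.06817017,  0.41103926, -0.01268012,  1.59623969,  0.00560816,
        1.13429524, -0.08221046]), 'qvel': array([ 0.00067167, -0.00134746, -0.0005688 , -0.00047002,  0.00218777,
        0.00057697, -0.0006104 ]), 'joint_efforts': array([-1.11077996e-03, -5.87574005e+01,  6.39913715e-01, -2.91341311e+01,
       -5.37167082e-02,  1.04782093e-02,  7.38437075e-05]), 'position': array([ 6.24986688e+02, -4.53773261e-02,  2.39675189e+02]), 'tcp_rot': array([2.22145875e+00, 2.22135759e+00, 4.82605268e-05]), 'ft_force': array([0.27529939, 0.19296152, 0.15253218]), 'moment': array([-0.00473787,  0.00106348, -0.01112543]), 'grasp_force': 0.0, 'grip_width': 88.00724594130558}
```

View pics/scene0.png

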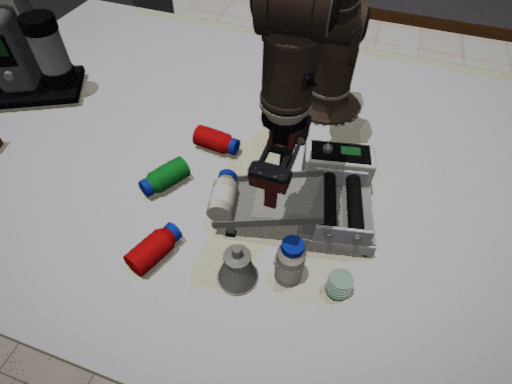

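View pics/side0.png

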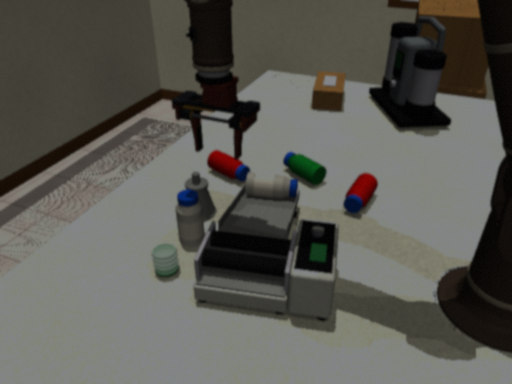

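Scene: the white bottle lies in the gutter at (223,195) in scene and (272,186) in side. Candidates for it are red (217,139), green (165,176) and red (153,249), plus the upright spare (290,262). The white one in the gutter matches the description. Next I'll take close crops to check it and to pick landmarks.

Run:
```python
import cv2
a=cv2.imread("pics/scene0.png")[130:265,200:380]; cv2.imwrite("pics/sc1.png",cv2.resize(a,None,fx=4.4,fy=4.4,interpolation=cv2.INTER_CUBIC))
b=cv2.imread("pics/side0.png")[165:325,180:350]; b=cv2.resize(b,None,fx=3.7,fy=3.7,interpolation=cv2.INTER_CUBIC); cv2.imwrite("pics/sd1.png",cv2.convertScaleAbs(b,alpha=1.6))
```

```text
(no output)
```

View pics/sc1.png

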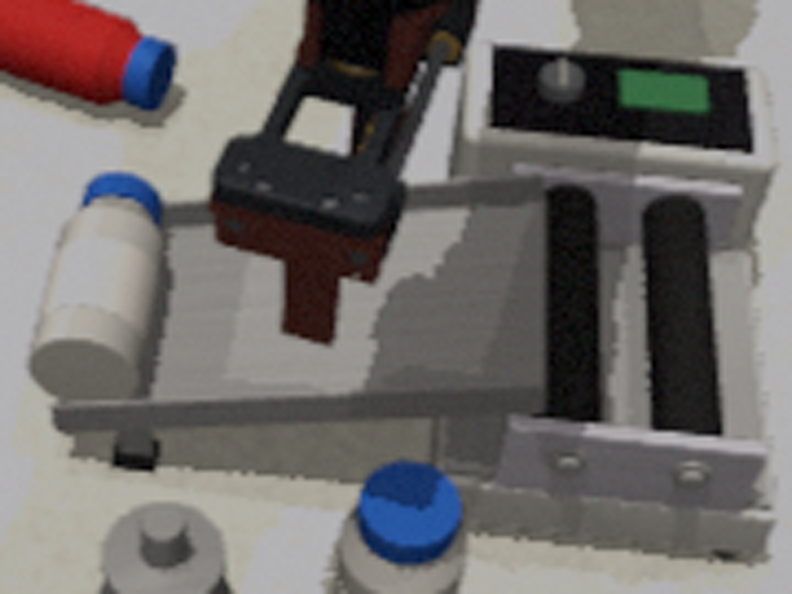

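View pics/sd1.png

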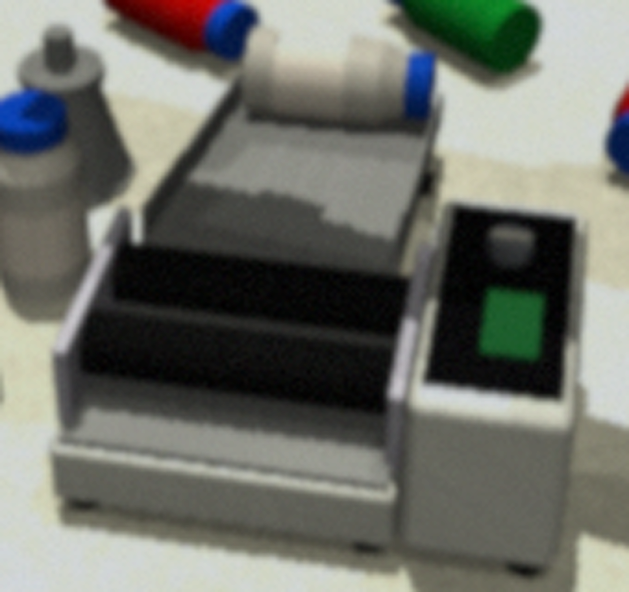

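The crops confirm the choice: a white bottle with a blue cap toward the drive housing, lying at the gutter foot. Housing corners, chassis corners and cheek ends are visible, so I'll fit the roller pose from them.

```bash
cat > h.py <<'E'
import numpy as np,cv2
from scipy.spatial.transform import Rotation as R
from cell import manip
c,s=np.cos(.25),np.sin(.25)
def G(x,y,z): return np.array([-190+x*c-z*s,y,31+x*s+z*c])
def W(p,pr):
    X,Y,a=p; pr=np.asarray(pr,float); return np.array([X+np.cos(a)*pr[0]-np.sin(a)*pr[1],Y+np.sin(a)*pr[0]+np.cos(a)*pr[1],pr[2]])
def proj(cam,P,T=None):
    i=manip.camera_info(cam); T=np.array(i["cam_to_world"]) if T is None else T
    q=np.linalg.inv(T)@np.r_[P,1]; return np.array([i["fx"]*q[0]/-q[2]+i["cx"],i["fy"]*-q[1]/-q[2]+i["cy"]])
E
python3 - <<'E'
from h import *
from scipy.optimize import least_squares
sc=lambda u,v:(u/4.4+200,v/4.4+130); sd=lambda u,v:(u/3.7+180,v/3.7+165)
O=[("scene",(195,-95,50),sc(772,512)),("scene",(195,97,136),sc(774,165)),("scene",(15,182,136),sc(485,42)),("scene",(195,182,136),sc(755,64)),
("scene",G(-3,-76,20),sc(55,402)),
("side",(195,-95,50),sd(55,455)),("side",(195,95,50),sd(393,490)),("side",(195,97,136),sd(412,390)),("side",(195,182,136),sd(574,405)),("side",(15,182,136),sd(584,213)),("side",(15,97,136),sd(446,203))]
f=lambda p:np.concatenate([proj(k,W(p,a))-b for k,a,b in O])
best=min((least_squares(f,[620,0,a],loss="soft_l1",x_scale=[100,100,1]) for a in(0,1.5,3.1,-1.5)),key=lambda r:r.cost)
p=best.x; print(p,best.cost); print(f(p).reshape(-1,2).round(1).tolist())
np.save("pose.npy",p)
for y in(-66,-18,30,66): 
    P=W(p,G(20.8,y,31)); print("bottle",y,P.round(1),[ (proj(k,P)).round(1).tolist() for k in("scene","side")])
print("seat",W(p,(111,0,120)))
E
```

```text
[516.55673535  26.96724373   8.06059273] 54.76694232266869
[[3.2, 0.5], [5.0, -5.8], [-2.0, -7.1], [6.2, -5.7], [-1.2, 0.2], [-3.3, -1.1], [-0.1, 3.6], [-2.3, -2.2], [1.3, 0.3], [2.4, -7.1], [-0.2, -9.0]]
bottle -66 [ 617.6 -133.2   66.2] [[220.1, 215.0], [246.2, 183.4]]
bottle -18 [ 570.6 -143.1   66.2] [[223.6, 199.7], [263.9, 185.3]]
bottle 30 [ 523.6 -152.9   66.2] [[226.9, 185.3], [281.8, 187.3]]
bottle 66 [ 488.4 -160.3   66.2] [[229.2, 175.1], [295.4, 188.7]]
seat [493.78572241 135.60646763 120.        ]
```

"Up to z 136 with its knob" means the housing's top is lower than 136, so I'll fit that height too.

Run:
```python
from h import *
from scipy.optimize import least_squares
sc=lambda u,v:(u/4.4+200,v/4.4+130); sd=lambda u,v:(u/3.7+180,v/3.7+165)
def f(q):
    p,z=q[:3],q[3]
    O=[("scene",(195,-95,50),sc(772,512)),("scene",(195,97,z),sc(774,165)),("scene",(15,182,z),sc(485,42)),("scene",(195,182,z),sc(755,64)),
("scene",G(-3,-76,20),sc(55,402)),("scene",(80,-85,100),sc(574,416)),("scene",(142,-85,100),sc(695,434)),
("side",(195,-95,50),sd(55,455)),("side",(195,95,50),sd(393,490)),("side",(195,97,z),sd(412,390)),("side",(195,182,z),sd(574,405)),("side",(15,182,z),sd(584,213)),("side",(15,97,z),sd(446,203))]
    return np.concatenate([proj(k,W(p,a))-b for k,a,b in O])
r=least_squares(f,[516,27,1.777,120],loss="soft_l1",x_scale=[100,100,1,100])
p=r.x[:3]; print(r.x,r.cost); print(f(r.x).reshape(-1,2).round(1).tolist())
np.save("pose.npy",p)
for y in(-66,-18,30,66): 
    P=W(p,G(20.8,y,31)); print("bottle",y,P.round(1),[ (proj(k,P)).round(1).tolist() for k in("scene","side")])
print("seat",W(p,(111,0,120)))
# overlay
for k in("scene","side"):
    im=cv2.imread(f"pics/{k}0.png"); 
    im=cv2.resize(im,None,fx=4,fy=4,interpolation=cv2.INTER_CUBIC)
    def L(pts,col):
        q=np.array([(proj(k,W(p,a))+.5)*4 for a in pts]).astype(int); cv2.polylines(im,[q],False,col,1)
    for y in(-73,73): L([G(0,y,20),G(264,y,20)],(0,255,0)); L([G(0,y,0),G(264,y,0)],(0,255,0))
    L([G(0,-73,0),G(0,73,0)],(0,255,0)); L([G(264,-73,0),G(264,73,0)],(0,255,0))
    for x in(80,142): L([(x,-85,100),(x,85,100)],(255,255,0))
    for t in(0,np.pi):
        pass
    for y in(-66,30): L([G(20.8+31*np.cos(a),y,31+31*np.sin(a)) for a in np.linspace(0,6.3,30)],(0,0,255))
    L([G(20.8,-66,31),G(20.8,66,31)],(0,0,255))
    L([(15,-95,50),(195,-95,50),(195,95,50)],(255,0,255))
    o=im[520:1060,780:1560] if k=="scene" else im[660:1260,720:1400]
    cv2.imwrite(f"pics/ov_{k}.png",o)
```

```text
Traceback (most recent call last):
  File "h.py", line 9, in proj
    i=manip.camera_info(cam); T=np.array(i["cam_to_world"]) if T is None else T
ValueError: time passes only in moves, steps and waits
```

```bash
sed -i 's/    i=manip.camera_info(cam);/    i=info(cam);/; 2a import functools\ninfo=functools.cache(lambda n: manip.camera_info(n))' h.py; sed -i '3d;4d' h.py; sed -i '1a from cell import manip\nimport functools\ninfo=functools.cache(lambda n: manip.camera_info(n))' h.py; sed -i '/^from cell import manip/{x;s/^/x/;/^xx/{x;d};x}' h.py; cat h.py
cat > fit.py <<'E'
from h import *
from scipy.optimize import least_squares
sc=lambda u,v:(u/4.4+200,v/4.4+130); sd=lambda u,v:(u/3.7+180,v/3.7+165)
def f(q):
    p,z=q[:3],q[3]
    O=[("scene",(195,-95,50),sc(772,512)),("scene",(195,97,z),sc(774,165)),("scene",(15,182,z),sc(485,42)),("scene",(195,182,z),sc(755,64)),
("scene",G(-3,-76,20),sc(55,402)),("scene",(80,-85,100),sc(574,416)),("scene",(142,-85,100),sc(695,434)),
("side",(195,-95,50),sd(55,455)),("side",(195,95,50),sd(393,490)),("side",(195,97,z),sd(412,390)),("side",(195,182,z),sd(574,405)),("side",(15,182,z),sd(584,213)),("side",(15,97,z),sd(446,203))]
    return np.concatenate([proj(k,W(p,a))-b for k,a,b in O])
r=least_squares(f,[516,27,1.777,120],loss="soft_l1",x_scale=[100,100,1,100])
p=r.x[:3]; print(r.x,r.cost); print(f(r.x).reshape(-1,2).round(1).tolist())
np.save("pose.npy",p)
for y in(-66,-18,30,66): 
    P=W(p,G(20.8,y,31)); print("bottle",y,P.round(1),[ (proj(k,P)).round(1).tolist() for k in("scene","side")])
print("seat",W(p,(111,0,120)))
for k in("scene","side"):
    im=cv2.imread(f"pics/{k}0.png"); 
    im=cv2.resize(im,None,fx=4,fy=4,interpolation=cv2.INTER_CUBIC)
    def L(pts,col):
        q=np.array([(proj(k,W(p,a))+.5)*4 for a in pts]).astype(int); cv2.polylines(im,[q],False,col,1)
    for y in(-73,73): L([G(0,y,20),G(264,y,20)],(0,255,0)); L([G(0,y,0),G(264,y,0)],(0,255,0))
    L([G(0,-73,0),G(0,73,0)],(0,255,0)); L([G(264,-73,0),G(264,73,0)],(0,255,0))
    for x in(80,142): L([(x,-85,100),(x,85,100)],(255,255,0))
    for y in(-66,30): L([G(20.8+31*np.cos(a),y,31+31*np.sin(a)) for a in np.linspace(0,6.3,30)],(0,0,255))
    L([G(20.8,-66,31),G(20.8,66,31)],(0,0,255))
    L([(15,-95,50),(195,-95,50),(195,95,50)],(255,0,255))
    o=im[520:1060,780:1560] if k=="scene" else im[660:1260,720:1400]
    cv2.imwrite(f"pics/ov_{k}.png",o)
E
python3 fit.py
```

```text
import numpy as np,cv2
from cell import manip
import functools
info=functools.cache(lambda n: manip.camera_info(n))
from scipy.spatial.transform import Rotation as R
c,s=np.cos(.25),np.sin(.25)
def G(x,y,z): return np.array([-190+x*c-z*s,y,31+x*s+z*c])
def W(p,pr):
    X,Y,a=p; pr=np.asarray(pr,float); return np.array([X+np.cos(a)*pr[0]-np.sin(a)*pr[1],Y+np.sin(a)*pr[0]+np.cos(a)*pr[1],pr[2]])
def proj(cam,P,T=None):
    i=info(cam); T=np.array(i["cam_to_world"]) if T is None else T
    q=np.linalg.inv(T)@np.r_[P,1]; return np.array([i["fx"]*q[0]/-q[2]+i["cx"],i["fy"]*-q[1]/-q[2]+i["cy"]])
[518.52281617  21.88959061   1.78848782 113.80463138] 26.94044464425253
[[1.2, -0.2], [-0.1, -0.1], [-5.9, -0.7], [1.1, 0.2], [-3.3, 1.0], [-0.6, 0.1], [0.0, -1.1], [-2.0, -2.6], [1.0, 1.2], [-1.7, 4.3], [0.9, 6.4], [1.1, -0.9], [-0.8, -2.5]]
bottle -66 [ 621.3 -137.2   66.2] [[217.9, 215.7], [245.6, 182.4]]
bottle -18 [ 574.4 -147.5   66.2] [[221.3, 200.3], [263.2, 184.2]]
bottle 30 [ 527.6 -157.9   66.2] [[224.5, 185.9], [281.1, 186.0]]
bottle 66 [ 492.4 -165.7   66.2] [[226.7, 175.7], [294.6, 187.4]]
seat [494.54945997 130.26983878 120.        ]
```

View pics/ov_scene.png

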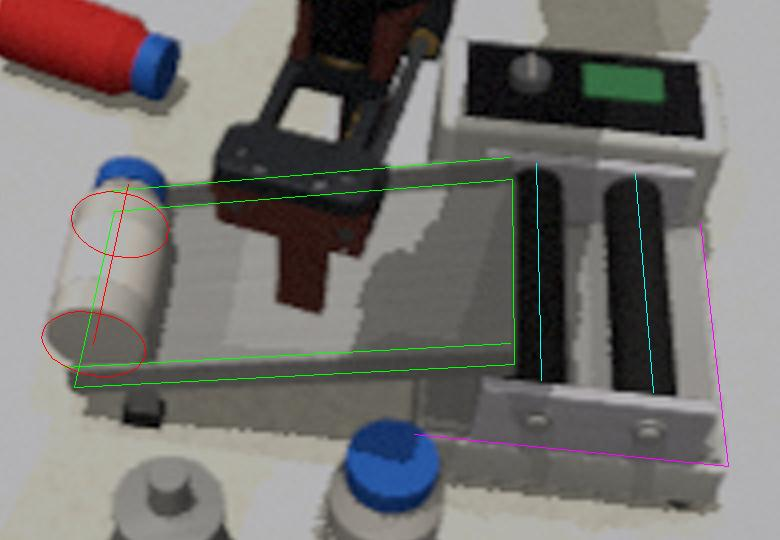

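```bash
python3 - <<'E'
s=open("fit.py").read()
a=s.index("    O=[");b=s.index("    return np.conc")
s=s[:a]+'''    ov=lambda u,v:((u+780)/4-.5,(v+520)/4-.5); B=lambda y:G(20.8,y,31)
    O=[("scene",(195,-95,50),ov(723,466)),("scene",(80,-60,82),ov(543,354)),("scene",(142,-60,82),ov(653,360)),("scene",(80,85,82),ov(539,178)),("scene",(142,85,82),ov(634,186)),
    ("scene",G(264,-73,20),ov(513,345)),("scene",G(264,73,20),ov(513,157)),("scene",G(-3,-76,20),ov(72,373)),("scene",B(-66),ov(100,336)),("scene",B(66),ov(133,172)),
    ("side",(195,-95,50),sd(55,455)),("side",(195,95,50),sd(393,490)),("side",B(-66),sd(256,72)),("side",B(66),sd(430,84)),("side",(80,-70,82),sd(135,275)),("side",(80,85,82),sd(410,305)),("side",(142,85,82),sd(390,375)),
    ("side",G(264,-73,20),sd(140,225))]
'''+s[b:]
s=s.replace("loss=","jac='3-point',loss=").replace("r=least","r=least",1)
open("fit.py","w").write(s)
E
python3 fit.py
```

```text
[515.29124371  24.24550428   1.7820981  120.        ] 29.19515192883636
[[2.4, -0.2], [-0.8, 2.0], [-1.2, 3.3], [-0.5, 1.0], [0.3, 1.3], [0.6, -1.2], [0.6, -0.5], [-2.0, -1.5], [-0.2, 1.1], [0.5, 2.3], [-1.7, -1.6], [1.5, 2.7], [-2.4, -1.4], [-0.3, 0.5], [3.2, -0.2], [0.1, 0.7], [1.5, 1.9], [2.1, -4.6]]
bottle -66 [ 617.1 -135.5   66.2] [[219.3, 214.6], [246.8, 183.1]]
bottle -18 [ 570.1 -145.5   66.2] [[222.7, 199.3], [264.4, 184.9]]
bottle 30 [ 523.2 -155.6   66.2] [[226.0, 184.9], [282.3, 186.8]]
bottle 66 [ 488.  -163.2   66.2] [[228.3, 174.8], [295.9, 188.2]]
seat [492.01089188 132.77672199 120.        ]
```

View pics/ov_side.png

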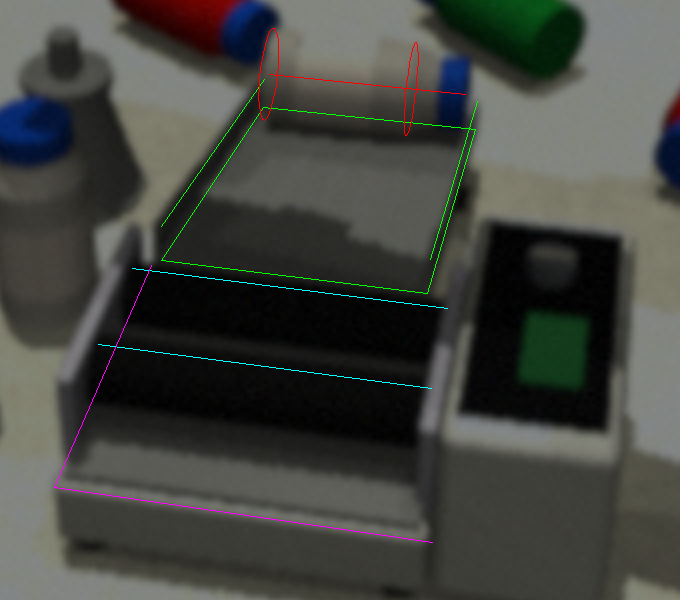

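The overlay matches gutter, rollers and bottle to about 2 px (~4 mm), enough to set out. Next: clearance behind the bottle, and the hover pose.

Run:
```python
from h import *
p=np.load("pose.npy")
def ray(cam,u,v,z):
    i=info(cam);T=np.array(i["cam_to_world"]);d=T[:3,:3]@[(u-i["cx"])/i["fx"],-(v-i["cy"])/i["fy"],-1];o=T[:3,3];return o+d*(z-o[2])/d[2]
def toR(w):
    X,Y,a=p;d=w-[X,Y,0];return np.array([np.cos(a)*d[0]+np.sin(a)*d[1],-np.sin(a)*d[0]+np.cos(a)*d[1],w[2]])
for n,u,v,z in(("redA body",211,137,31),("redA cap",234,146,31),("green body",170,173,31),("green cap",148,186,31),("redB",150,252,31),("redBcap",173,232,31),("funnel",238,275,0),("spare",291,245,132)):
    w=ray("scene",u,v,z);print(n,w.round(),toR(w).round())
for x in(-250,-218.5,60,54): print(x,W(p,(x,-16,0)).round(1))
s=manip.read_state();print(s["position"].round(1),s["clock"]); i=manip.camera_info("wrist");print(i["fx"],np.round(i["T_tool_cam"],2).tolist())
```

```text
redA body [ 329. -282.   31.] [-261.  247.   31.]
redA cap [ 343. -203.   31.] [-186.  216.   31.]
green body [ 505. -329.   31.] [-343.   84.   31.]
green cap [ 567. -361.   31.] [-388.   30.   31.]
redB [ 747. -256.   31.] [-322. -167.   31.]
redBcap [ 679. -232.   31.] [-285. -106.   31.]
funnel [719. -51.   0.] [-116. -183.    0.]
spare [686.  54. 132.] [  -7. -173.  132.]
-250 [ 583.4 -216.8    0. ]
-218.5 [ 576.8 -186.     0. ]
60 [518.4  86.3   0. ]
54 [519.6  80.4   0. ]
[625.   -0.  239.7] 0.7
308.8163815774034 [[-0.0, 0.97, 0.25, 65.95], [1.0, 0.0, -0.0, -1.48], [-0.0, 0.25, -0.97, -144.44], [0.0, 0.0, 0.0, 1.0]]
```

{"api": "arm_command", "payload": {"commands": [[[-0.038,-0.008,0,0,0,0,0.06],[-0.038,-0.008,0,0,0,0,0.06],[-0.038,-0.008,0,0,0,0,0.06],[-0.038,-0.008,0,0,0,0,0.06],[-0.038,-0.008,0,0,0,0,0.06]]]}}

```text
clock: 1.12
position: [584.4, -191.7, 239.8]
tcp_rot: [2.221, 2.222, 0.0]
ft_force: [0.1, 1.7, 0.1]
grip_width: 60.8
grasp_force: 0.0
```

{"api": "arm_command", "payload": {"commands": [[[-0.027,-0.002,0.0,0,0,0,0.06],[0,0,0,0,0,-6,0.06],[0,0,0,0,0,-6.1,0.06],[0,0,0.0,0,0,0,0.06],[0,0,0,0,0,0,0.06]]]}}

```text
clock: 1.53
position: [583.0, -217.0, 239.6]
tcp_rot: [-1.979, -2.44, -0.001]
ft_force: [-0.9, 0.3, -0.1]
grip_width: 60.3
grasp_force: 0.0
```

```bash
cat > look.py <<'E'
import sys
from h import *
p=np.load("pose.npy"); n=sys.argv[1]
st=manip.read_state(); im=manip.get_image("wrist")
T=np.eye(4);T[:3,:3]=R.from_rotvec(st["tcp_rot"]).as_matrix();T[:3,3]=st["position"]
T=T@np.array(info("wrist")["T_tool_cam"])
im=np.ascontiguousarray(im[:,:,::-1]); im=cv2.resize(im,None,fx=1.5,fy=1.5)
def L(pts,col):
    q=np.array([(proj("wrist",W(p,a),T)+.5)*1.5 for a in pts]).astype(int); cv2.polylines(im,[q],False,col,1)
for y in(-73,73): L([G(0,y,20),G(200,y,20)],(0,255,0)); L([G(0,y,0),G(200,y,0)],(0,255,0))
L([G(0,-73,0),G(0,73,0)],(0,255,0)); L([G(0,-73,8),G(0,73,8)],(0,255,0))
for y in(-66,30): L([G(20.8+31*np.cos(a),y,31+31*np.sin(a)) for a in np.linspace(0,6.3,30)],(0,0,255))
L([G(20.8,-66,31),G(20.8,66,31)],(0,0,255))
cv2.imwrite(f"pics/{n}.png",im); print(st["position"].round(1),st["tcp_rot"].round(3),st["clock"],st["grip_width"],st["ft_force"].round(1))
E
python3 look.py w1
```

```text
[ 583.  -217.   239.6] [-1.979e+00 -2.440e+00 -1.000e-03] 1.5333 60.25895363230418 [-0.9  0.3 -0.1]
```

View pics/w1.png

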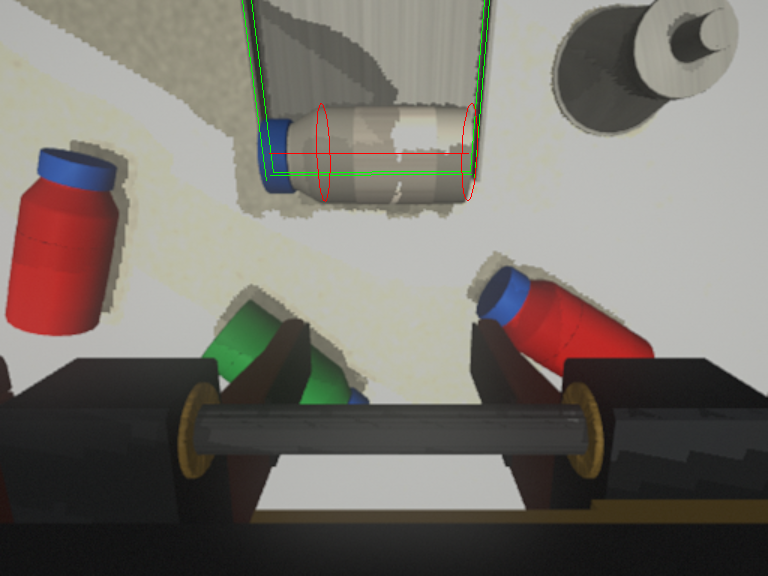

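The wrist view shows the white bottle at (370,153) right on the predicted model, within about 2 mm. The red cap at (500,295) and the green bottle at (270,360) stay clear of the descent spot. Descending behind the bottle.

{"api": "arm_command", "payload": {"commands": [[[0.023,0,0.02,0,0,0,0.06],[0,0,0.035,0,0,0,0.06],[0,0,0.035,0,0,0,0.06],[0,0,0.03,0,0,0,0.06],[0,0,0,0,0,0,0.06]]]}}

```text
clock: 2.0
position: [574.8, -192.7, 113.9]
tcp_rot: [-1.971, -2.435, 0.006]
ft_force: [-0.8, 0.9, -0.1]
grip_width: 60.7
grasp_force: 0.0
```

```bash
python3 look.py w2
```

```text
[ 574.8 -192.7  113.9] [-1.971 -2.435  0.006] 2.0 60.657219747181834 [-0.8  0.9 -0.1]
```

View pics/w2.png

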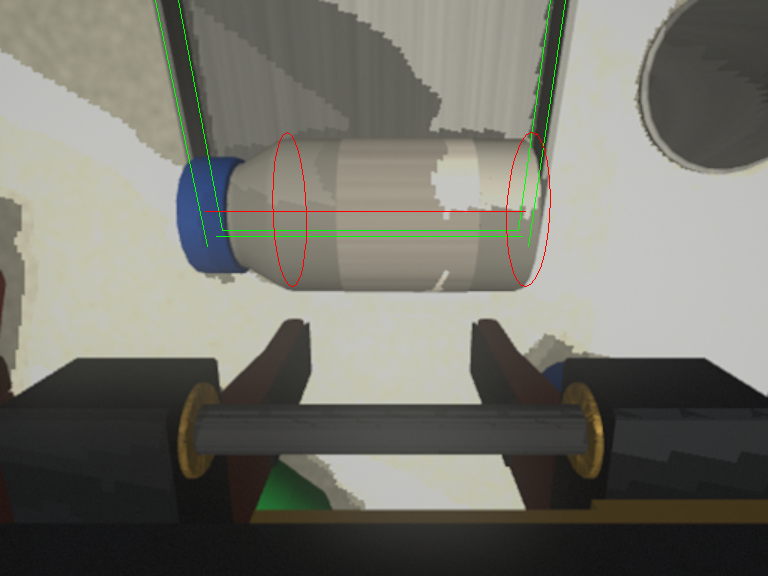

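Fingertips at (300,320) and (482,320), just behind the bottle (back edge at row 291). I'll shift 6 mm toward the base end, back 2 mm, then down to axis height.

{"api": "arm_command", "payload": {"commands": [[[-0.003,0.006,0.0,0,0,0,0.06],[0,0,0.022,0,0,0,0.06],[0,0,0.022,0,0,0,0.06],[0,0,0,0,0,0,0.06],[0,0,0,0,0,0,0.06]]]}}

```text
clock: 2.47
position: [585.7, -196.4, 77.1]
tcp_rot: [1.975, 2.442, 0.001]
ft_force: [-0.3, -0.8, 0.1]
grip_width: 60.1
grasp_force: 0.0
```

{"api": "arm_command", "payload": {"commands": [[[0,-0.005,0.005,0,0,0,0.06],[0.002,0,0,0,0,0,0.06],[0.003,0,0,0,0,0,0.06],[0.003,0,0,0,0,0,0.06],[0.003,0,0,0,0,0,0.06]]]}}

```text
clock: 2.88
position: [578.0, -186.5, 71.6]
tcp_rot: [1.974, 2.442, 0.001]
ft_force: [-0.0, -2.2, 1.5]
grip_width: 60.0
grasp_force: 1.1
```

{"api": "arm_command", "payload": {"commands": [[[0.003,0,-0.0008,0,0,0,0.06],[0.003,0,-0.0008,0,0,0,0.06],[0.004,0,-0.001,0,0,0,0.06],[0.004,0,-0.001,0,0,0,0.06],[0.004,0,-0.001,0,0,0,0.06]]]}}

```text
clock: 3.3
position: [573.7, -168.5, 75.4]
tcp_rot: [1.975, 2.443, 0.0]
ft_force: [0.9, -2.3, 1.0]
grip_width: 59.7
grasp_force: 1.1
```

{"api": "arm_command", "payload": {"commands": [[[0.005,0,-0.0013,0,0,0,0.06],[0.005,0,-0.0013,0,0,0,0.06],[0.005,0,-0.0013,0,0,0,0.06],[0.005,0,-0.0013,0,0,0,0.06],[0.005,0,-0.0013,0,0,0,0.06]]]}}

```text
clock: 3.72
position: [568.3, -143.9, 81.9]
tcp_rot: [-1.975, -2.443, 0.0]
ft_force: [0.8, -2.7, 1.2]
grip_width: 60.2
grasp_force: 1.1
```

```bash
cat > im.py <<'E'
import sys,cv2
from cell import manip
import numpy as np
a=cv2.resize(manip.get_image("scene")[130:265,200:380],(540,405)); b=cv2.resize(manip.get_image("wrist")[:270],(260,137)); 
o=np.zeros((405,800,3),np.uint8);o[:,:540]=a;o[:137,540:]=b;c=manip.get_image("side")[160:330,185:345];o[137:137+268,540:792]=cv2.resize(c,(252,268))
cv2.imwrite(f"pics/{sys.argv[1]}.png",o[:,:,::-1])
E
python3 im.py m1
python3 - <<'E'
from h import *
p=np.load("pose.npy");s=manip.read_state();d=s["position"]-[p[0],p[1],0];a=p[2];print(np.cos(a)*d[0]+np.sin(a)*d[1],-np.sin(a)*d[0]+np.cos(a)*d[1],d[2],s["ft_force"])
E
```

```text
-174.91207579320627 -16.671845993989088 81.69304820864691 [ 0.25059737 -0.02550666  0.14077819]
```

View pics/m1.png

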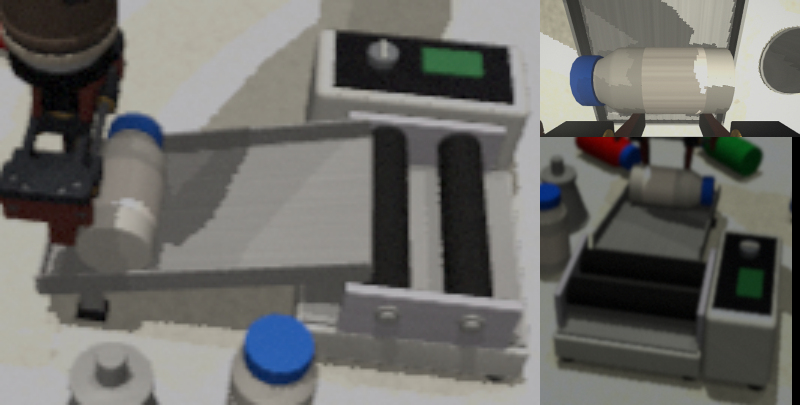

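The picture shows the bottle square across the gutter on the slope at (130,215), with both fingers behind it. Push continues at 60–70 mm/s.

{"api": "arm_command", "payload": {"commands": [[[0.005,0,-0.0013,0,0,0,0.06],[0.006,0,-0.0015,0,0,0,0.06],[0.006,0,-0.0015,0,0,0,0.06],[0.006,0,-0.0015,0,0,0,0.06],[0.006,0,-0.0015,0,0,0,0.06]]]}}

```text
clock: 4.28
position: [562.3, -115.4, 89.3]
tcp_rot: [1.975, 2.443, 0.0]
ft_force: [0.8, -1.9, 0.6]
grip_width: 60.1
grasp_force: 1.1
```

{"api": "arm_command", "payload": {"commands": [[[0.006,0,-0.0015,0,0,0,0.06],[0.006,0,-0.0015,0,0,0,0.06],[0.006,0,-0.0015,0,0,0,0.06],[0.006,0,-0.0015,0,0,0,0.06],[0.006,0,-0.0015,0,0,0,0.06]]]}}

```text
clock: 4.7
position: [556.0, -86.1, 96.7]
tcp_rot: [1.975, 2.443, 0.0]
ft_force: [-0.5, -2.2, 1.1]
grip_width: 60.2
grasp_force: 1.1
```

{"api": "arm_command", "payload": {"commands": [[[0.006,0,-0.0015,0,0,0,0.06],[0.006,0,-0.0015,0,0,0,0.06],[0.006,0,-0.0015,0,0,0,0.06],[0.006,0,-0.0015,0,0,0,0.06],[0.006,0,-0.0015,0,0,0,0.06]]]}}

```text
clock: 5.12
position: [549.7, -56.8, 104.2]
tcp_rot: [-1.975, -2.443, 0.0]
ft_force: [0.5, -2.7, 1.3]
grip_width: 60.2
grasp_force: 1.1
```

{"api": "arm_command", "payload": {"commands": [[[0.006,0,-0.0015,0,0,0,0.06],[0.006,0,-0.0015,0,0,0,0.06],[0.006,0,-0.0015,0,0,0,0.06],[0.006,0,-0.0015,0,0,0,0.06],[0.006,0,-0.0015,0,0,0,0.06]]]}}

```text
clock: 5.53
position: [543.4, -27.5, 111.7]
tcp_rot: [-1.975, -2.443, 0.0]
ft_force: [0.5, -2.4, -0.0]
grip_width: 60.0
grasp_force: 1.1
```

```bash
cat > chk.py <<'E'
from h import *
p=np.load("pose.npy");a=p[2]
def toR(w):
    d=w-[p[0],p[1],0];return np.array([np.cos(a)*d[0]+np.sin(a)*d[1],-np.sin(a)*d[0]+np.cos(a)*d[1],d[2]])
def pr():
    s=manip.read_state();print(toR(s["position"]).round(1),s["ft_force"].round(1),s["clock"]); return s
s=pr()
for k in("scene","side","wrist"):
    manip.get_image(k)
    T=None
    if k=="wrist":
        T=np.eye(4);T[:3,:3]=R.from_rotvec(s["tcp_rot"]).as_matrix();T[:3,3]=s["position"];T=T@np.array(info(k)["T_tool_cam"])
    print(k,[(np.round(d["bbox"]).tolist(),round(d["conf"],2)) for d in manip.find_in(k,"bottle")][:5])
    x=toR(s["position"])[0]+41; 
    for nm,q in(("ontrack",G(20.8+(x+177.5)/c,-18,31)),("seat",(111,-18,120))):
        P=[proj(k,W(p,np.array(q)+[31*np.cos(t),dy,31*np.sin(t)]),T) for t in np.linspace(0,6.3,20) for dy in(-48,48)]+[proj(k,W(p,np.array(q)+[24*np.cos(t),84,24*np.sin(t)]),T) for t in np.linspace(0,6.3,20)]
        P=np.array(P);l,h=P.min(0),P.max(0);print("  ",nm,np.r_[(l+h)/2,h-l].round())
E
python3 chk.py
```

```text
[-56.5 -16.6 111.7] [ 0.5 -2.4 -0. ] 5.5333
scene [([154.0, 247.0, 62.0, 49.0], 0.97), ([166.0, 177.0, 54.0, 40.0], 0.93), ([291.0, 193.0, 26.0, 60.0], 0.77)]
   ontrack [290. 191.  29.  57.]
   seat [346. 193.  29.  58.]
side [([308.0, 171.0, 33.0, 30.0], 0.94), ([358.0, 194.0, 35.0, 41.0], 0.79), ([261.0, 206.0, 59.0, 29.0], 0.69), ([229.0, 165.0, 42.0, 25.0], 0.65)]
   ontrack [259. 207.  61.  31.]
   seat [247. 238.  70.  36.]
wrist [([221.0, 160.0, 326.0, 133.0], 0.74), ([228.0, 170.0, 374.0, 340.0], 0.33)]
   ontrack [227. 161. 330. 130.]
   seat [ 213. -227.  509.  302.]
```

The detections match the on-track bottle in all three views. Continuing up to the roller, slowing at the top.

{"api": "arm_command", "payload": {"commands": [[[0.006,0,-0.0015,0,0,0,0.06],[0.006,0,-0.0015,0,0,0,0.06],[0.006,0,-0.0015,0,0,0,0.06],[0.006,0,-0.0015,0,0,0,0.06],[0.006,0,-0.0015,0,0,0,0.06]]]}}

```text
clock: 6.25
position: [537.2, 2.0, 119.3]
tcp_rot: [1.975, 2.443, 0.0]
ft_force: [0.0, -2.9, 1.4]
grip_width: 60.2
grasp_force: 1.1
```

{"api": "arm_command", "payload": {"commands": [[[0.006,0,-0.0015,0,0,0,0.06],[0.006,0,-0.0015,0,0,0,0.06],[0.005,0,-0.0013,0,0,0,0.06],[0.005,0,-0.0013,0,0,0,0.06],[0.005,0,-0.0013,0,0,0,0.06]]]}}

```text
clock: 6.67
position: [531.5, 28.1, 126.1]
tcp_rot: [1.975, 2.443, -0.0]
ft_force: [0.4, -2.5, 0.7]
grip_width: 59.8
grasp_force: 1.1
```

{"api": "arm_command", "payload": {"commands": [[[0.004,0,-0.001,0,0,0,0.06],[0.004,0,-0.001,0,0,0,0.06],[0.004,0,-0.001,0,0,0,0.06],[0.004,0,-0.001,0,0,0,0.06],[0.004,0,-0.001,0,0,0,0.06]]]}}

```text
clock: 7.08
position: [527.4, 47.1, 131.1]
tcp_rot: [1.975, 2.443, -0.0]
ft_force: [0.3, -4.7, 1.9]
grip_width: 59.8
grasp_force: 2.1
```

{"api": "arm_command", "payload": {"commands": [[[0.003,0,-0.0006,0,0,0,0.06],[0.003,0,-0.0006,0,0,0,0.06],[0.003,0,-0.0006,0,0,0,0.06],[0.003,0,-0.0005,0,0,0,0.06],[0.003,0,0,0,0,0,0.06]]]}}

```text
clock: 7.5
position: [524.0, 62.7, 133.2]
tcp_rot: [-1.974, -2.443, -0.0]
ft_force: [0.1, -0.1, -0.0]
grip_width: 59.8
grasp_force: 0.1
```

```bash
python3 chk.py
```

```text
[ 35.7 -16.6 133.2] [ 0.1 -0.1 -0. ] 7.5
scene [([215.0, 141.0, 50.0, 32.0], 0.94), ([332.0, 189.0, 25.0, 55.0], 0.81), ([163.0, 177.0, 53.0, 44.0], 0.61), ([156.0, 250.0, 59.0, 49.0], 0.58)]
   ontrack [332. 188.  29.  58.]
   seat [346. 193.  29.  58.]
side [([252.0, 224.0, 63.0, 33.0], 0.82), ([302.0, 169.0, 42.0, 33.0], 0.81), ([223.0, 157.0, 28.0, 12.0], 0.77), ([361.0, 195.0, 29.0, 38.0], 0.65), ([189.0, 219.0, 28.0, 55.0], 0.55)]
   ontrack [251. 223.  68.  35.]
   seat [247. 238.  70.  36.]
wrist [([221.0, 134.0, 333.0, 140.0], 0.94), ([212.0, 169.0, 419.0, 338.0], 0.68)]
   ontrack [227. 161. 336. 132.]
   seat [227.  85. 329. 136.]
```

{"api": "arm_command", "payload": {"commands": [[[0.003,0,0,0,0,0,0.06],[0.003,0,0,0,0,0,0.06],[0.003,0,0,0,0,0,0.06],[0.003,0,0,0,0,0,0.06],[0.002,0,0,0,0,0,0.06]]]}}

```text
clock: 8.22
position: [521.2, 76.2, 133.3]
tcp_rot: [-1.974, -2.444, -0.0]
ft_force: [-0.3, 0.1, -1.1]
grip_width: 59.9
grasp_force: 0.0
```

```bash
python3 chk.py
```

```text
[ 49.5 -16.6 133.3] [-0.3  0.1 -1.1] 8.2167
scene [([165.0, 177.0, 49.0, 38.0], 0.93), ([154.0, 249.0, 61.0, 50.0], 0.86), ([218.0, 141.0, 50.0, 30.0], 0.72), ([346.0, 193.0, 28.0, 60.0], 0.7)]
   ontrack [338. 188.  29.  58.]
   seat [346. 193.  29.  58.]
side [([302.0, 170.0, 43.0, 34.0], 0.97), ([248.0, 237.0, 70.0, 34.0], 0.82), ([359.0, 193.0, 30.0, 44.0], 0.59), ([222.0, 162.0, 35.0, 22.0], 0.52)]
   ontrack [249. 226.  69.  35.]
   seat [247. 238.  70.  36.]
wrist [([224.0, 119.0, 311.0, 132.0], 0.94)]
   ontrack [226. 163. 345. 135.]
   seat [228. 116. 320. 129.]
```

All three views now match the seat. Backing off and rising.

{"api": "arm_command", "payload": {"commands": [[[-0.02,0,-0.005,0,0,0,0.06],[-0.02,0,-0.02,0,0,0,0.06],[-0.02,0,-0.03,0,0,0,0.06],[-0.02,0,-0.03,0,0,0,0.06],[0,0,-0.03,0,0,0,0.06]]]}}

```text
clock: 8.93
position: [538.2, -7.6, 249.5]
tcp_rot: [1.981, 2.437, -0.003]
ft_force: [0.3, -1.0, 0.1]
grip_width: 60.2
grasp_force: 0.0
```

{"api": "arm_command", "payload": {"commands": [[[0,0,0,0,0,0,0.06],[0,0,0,0,0,0,0.06],[0,0,0,0,0,0,0.06],[0,0,0,0,0,0,0.06],[0,0,0,0,0,0,0.06]]]}}

```text
clock: 9.35
position: [537.3, -2.3, 246.9]
tcp_rot: [-1.973, -2.443, 0.003]
ft_force: [-1.5, 0.6, -0.1]
grip_width: 60.0
grasp_force: 0.0
```

```bash
python3 chk.py; python3 im.py m2
```

```text
[-30.6 -16.  246.9] [-1.5  0.6 -0.1] 9.35
scene [([345.0, 194.0, 26.0, 60.0], 0.76), ([154.0, 248.0, 62.0, 54.0], 0.76), ([217.0, 141.0, 46.0, 30.0], 0.68), ([166.0, 176.0, 52.0, 43.0], 0.66)]
   ontrack [301. 190.  28.  57.]
   seat [346. 193.  29.  58.]
side [([359.0, 194.0, 32.0, 42.0], 0.97), ([303.0, 169.0, 42.0, 36.0], 0.96), ([249.0, 235.0, 70.0, 32.0], 0.79), ([231.0, 167.0, 42.0, 33.0], 0.57)]
   ontrack [257. 211.  63.  32.]
   seat [247. 238.  70.  36.]
wrist [([238.0, 28.0, 180.0, 57.0], 0.63), ([332.0, 332.0, 38.0, 13.0], 0.59)]
   ontrack [244. 137. 164.  71.]
   seat [242.   7. 187.  91.]
```

View pics/m2.png

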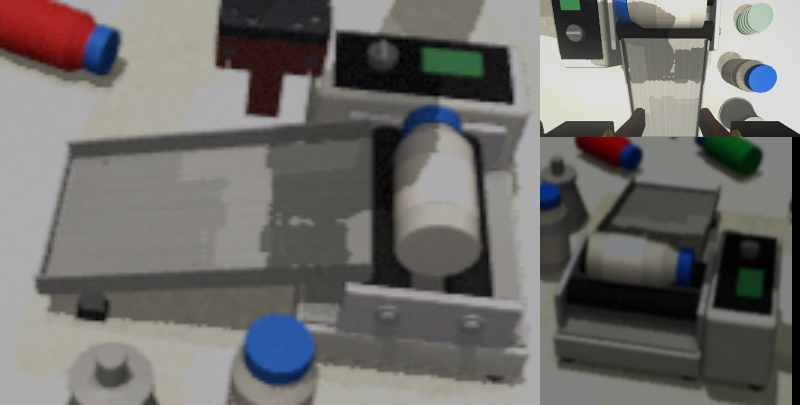

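The bottle lies at (437,190) between the two rollers, square to the machine, and the robot is clear. Handing in.

```bash
python3 -c "from cell import manip; print(manip.sign_off())"
```

```text
the job is handed in; nothing more can be done
None
```

The bottle was pushed gently up the gutter (measured force stayed below about 6 N) and lies seated between the two rollers; the job is handed in with the arm clear and the upright bottle, dishes and funnel untouched.

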